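# Set the gated water selector to its third slot

### The arm

A 6-joint arm with a two-finger parallel gripper is mounted at the origin on the work surface. World frame = base frame: x ahead of the robot, y to its left, z up, the work surface at z = 0. Lengths are in m, angles in rad, forces in N, time in s.
With the tool pointing down it reaches from about 0.275 to 0.85 m from the base axis. Payload 19 kg.
Tool frame: the origin (TCP) lies on the centre line of the jaws, within the pads' length; the fingertips stand 14 mm ahead of it and the grasp point (between the pads) lies 5 mm behind it; z points along the fingers, y is the line along which they close (so a half turn about z gives the same grasp; the last joint's range is limited). The gripper opens to 85 mm and grips with 20 to 120 N. Pads are 22 mm wide; open, the fingers measure 114 mm over their backs; the gripper's body (76 mm by 85 mm) begins 54 mm behind the grasp point. The pads swing forward as they close: fully open they stand 13 mm farther back than shut.
Start: joints at [0.973, 0.15, 1.437, -0, 1.554, -0.134], TCP at [0.257, 0.514, 0.245] pointing down, gripper open.
Joint ranges: [-2.8, 2.8], [-0.68, 2.1], [0.12, 2.68], [-1.39, 4.53], [0.16, 2.79], [-2.81, 2.81]. Speed limits (rad/s): [1.89, 1.89, 2.22, 3.01, 3.01, 3.01].

### API

Orientations are given as a unit quaternion [w, x, y, z].
In Python, from cell import read_state, get_image, finish_job gives the robot as it stands.
- The arm moves only by the tool carry_out, never from a script. Its argument "plan" is a list of rows, each a list of 5 numbers: the shift along the tool's x, y, z in m, then the turn about the tool's z in rad, then the closure, from -1 (fully open) to 1 (shut). A call has 1 to 10 rows; each row shifts and turns the commanded pose from where the row before left it, along the tool's axes as they then stand; what a row does not reach is not made up. A row lasts 1/10 s, in which the tool goes at most 50 mm and 8.59 degrees, less where a joint would pass 70% of its speed; a pose out of reach is approached as far as the arm can. A call with a gripper value outside its range is refused whole. The fingers move at their own pace and stop on an object; "grip_force" is the grip in N (left out, the last holds). Time passes only in rows, so rows that do not move let the fingers close. It gives the time, the measured TCP pose, the force, the opening and the grip force at its end, in the units of the state.
- read_state(): the state, without advancing time (a new reading comes with each control period).
- get_image(name): name is "scene" or "top" or "wrist"; returns a dict with "img" (420x560x3 uint8, red, green, blue), "range_z" (420x560 float32, m along the optical axis (not along the pixel's ray), 0 where there is no reading), "mtx" (3x3 intrinsics, pixels), "dist_coeffs" ([k1, k2, p1, p2, k3] as OpenCV has them; the pictures are not rectified), "rvec" (rotation vector, rad) and "tvec" (3), from world to camera coordinates, as OpenCV has them. Camera axes: x right, y down, z forward; pixel columns grow to the right and rows downward; lengths in m; the calibration is good to about 2 mm. A picture is of the moment at which its call begins.
- finish_job(): hands the job in; it is judged then, once.
The state is a dict: "time": time; "joint_pos": joint angles; "dq": joint speeds; "joint_efforts": joint torques, N m; "ee_pos": TCP position; "tcp_rot": TCP orientation; "contact_force": force on the tool from outside, world axes, zero at the start; "wrist_torque": the same for the moment, N m; "finger_gap": opening from 0.0 (shut) to 1.0 (fully open); "gripper_force": force on a finger pad.
Only numpy, scipy, OpenCV 4.12 (cv2) and the standard library are available. Lean on these libraries where they do the work, as an engineer would, in place of code of your own. Each camera call takes 0.05 s, during which the arm holds its last target. There are 200 camera calls.

### The job

Set the steriliser's water selector to fill: with the fingertips push its upright lever along the H-shaped gate, out of wherever it stands in the left-hand lane, across the middle to the right-hand lane, then forward, away from the robot, until it is fully home in the third slot (three pips). Push it gently and do not grip it, do not let it run into the fourth slot (four pips), leave the other things standing where they are, and finish with the hand clear.

Things in the scene. Friction and masses are not known exactly. Their poses are not given: they have to be found in the camera images.
- selector: Water selector: white box fixed to the bench, 200 mm along x, 220 mm along y, flat metal top plate 144 mm above the bench. Origin: centre of its underside. Its +x is forward (away from the robot), +y left as seen from the robot; place and yaw (within 0.3 rad) vary, it does not move in a run. Raised pips beyond each slot's end number it: 1 left forward, 2 left near, 3 right forward, 4 right near.
- gate (a point): Centre of the H-shaped opening, on the surface of the selector's top plate, axes as the selector's. Two lanes along x, at y = +24 mm (left) and -24 mm (right), each from x = -42 to +42 mm and 18 mm wide, joined by one cross passage 18 mm wide along y at x = 0. Each lane end is a slot. The plate stops the lever's rod everywhere outside the opening.
- lever: Upright lever: steel rod 12 mm thick through the H opening, black knob on top. Origin: its pivot, on the selector's z axis, 20 mm above the bench; z runs up the rod. It leans about the pivot and stays where left: dry friction, about 2.5 N at the knob moves it, no spring or detent. Starts anywhere along the left lane, slot 2 to well into slot 1. Only to be pushed; over 35 N on it is too rough.
- knob (a point): Centre of the lever's knob, a cylinder 36 mm in diameter and 50 mm tall along the rod, 205 mm from the pivot, so 210 to 225 mm above the bench; its underside is never lower than 180 mm above the bench.
- fore_aft (a joint): Forward lean of the lever, rad: positive forward (selector +x), 0 in the cross passage (play 0.025 either way), about +0.29 fully home in slot 1 or 3, -0.29 in slot 2 or 4. The knob's centre stands at selector x = 205 mm * sin(fore_aft) * cos(across).
- across (a joint): Lean of the lever sideways, rad: positive is to the right (selector's -y); about -0.20 in the left lane, about +0.20 in the right lane, with about 0.03 rad of play. The knob stands at selector y = -205 mm * sin(across).
- slot3 (a point): Where the knob's centre stands when the lever is fully home in slot 3 (forward right). Fixed to the selector.
- slot4 (a point): Where the knob's centre would stand with the lever fully home in slot 4 (near right), the slot to stay out of. Fixed to the selector.
- tape_roll: Bystander: paper tape roll, 46 mm across, 19 mm tall, loose on the selector's top plate at its forward left corner. Origin: centre of its underside.
- pot: Bystander: small steel pot, 36 mm across, 25 mm tall, loose on the selector's top plate at its near right corner. Origin: centre of its underside.
- bottle: Bystander: white bottle, 60 mm across, 150 mm tall, loose on the bench left of the selector. Origin: centre of its underside.
- bowl: Bystander: steel bowl, 100 mm across, 45 mm tall, loose on the bench right of the selector. Origin: centre of its underside.
- brush: Bystander: flat brush with a wooden handle, lying loose on the bench, far left. Origin: on the bench, under its middle.
- jar: Bystander: jar, 70 mm across, 90 mm tall, loose on the bench, far left. Origin: centre of its underside.
- beaker: Bystander: clear beaker, 70 mm across, 90 mm tall, loose on the bench, far right. Origin: centre of its underside.

How it is judged:
By the outcome, as a careful person would: the job done as asked, in the order asked, and still so for the second after the job is handed in, with the robot touching nothing.
It also fails if it takes over 58 s, if anything falls off the work surface, if the arm or the gripper's body presses on something with over 40 N, if the wrist force passes 120 N, or if a joint passes its speed limit or range.

## Working session

There is one attempt and no reset: what is moved stays moved. The work goes in short steps, Python scripts to look and compute and a tool call to move; the robot and the scene stay as the last step left them, time stands still between calls to the robot, and variables do not carry over. Pictures are saved under pics/ and viewed, at most 10 in all, crops included, and the job is handed in when it is done.

Besides the shell and the picture viewer there is one more tool, called after "Request:" by a JSON object that holds its "method" and its "body". carry_out: Moves the arm, as the interface text tells. Its arguments: {"type":"object","properties":{"plan":{"type":"array"},"grip_force":{"type":"number"}},"required":["plan"]}

```bash
mkdir -p pics
cat > h.py <<'E'
import numpy as np, cv2
from cell import read_state, get_image, finish_job
def world(d):
    R=cv2.Rodrigues(np.array(d["rvec"],float))[0]; t=np.array(d["tvec"],float).reshape(3)
    h,w=d["range_z"].shape
    u,v=np.meshgrid(np.arange(w),np.arange(h))
    p=cv2.undistortPoints(np.stack([u,v],-1).reshape(-1,1,2).astype(float),np.array(d["mtx"]),np.array(d["dist_coeffs"])).reshape(h,w,2)
    z=d["range_z"]; c=np.dstack([p[...,0]*z,p[...,1]*z,z])
    W=(c-t)@R; W[z==0]=np.nan
    return W
E
python3 - <<'E'
from h import *
print(read_state())
ims=[]
for n in("scene","top"):
    d=get_image(n); cv2.imwrite(f"pics/{n}0.png",d["img"][...,::-1]); np.savez(f"{n}0.npz",W=world(d),img=d["img"])
    R=cv2.Rodrigues(np.array(d["rvec"],float))[0]; print(n,-R.T@np.array(d["tvec"]).reshape(3))
W=np.load("top0.npz")["W"]
m=(abs(W[...,2]-.144)<.004); P=W[m][:,:2].astype(np.float32)
print(m.sum(),cv2.minAreaRect(P),P.min(0),P.max(0))
m=(W[...,2]>.19)&(W[...,2]<.26); print(m.sum(),np.nanmedian(W[m],0))
E
```

```text
{'time': 0.0, 'joint_pos': array([ 9.72976674e-01,  1.50973388e-01,  1.43797486e+00, -2.13330842e-05,
        1.55377802e+00, -1.34031900e-01]), 'dq': array([ 0.00020145, -0.00072123,  0.00025766, -0.00065124,  0.00048035,
        0.00017352]), 'joint_efforts': array([ 1.49437110e-03, -7.13090301e+01, -5.70869672e+01,  2.01816232e-05,
        9.04250192e-03,  1.76215394e-05]), 'ee_pos': array([0.25714375, 0.51406892, 0.24471059]), 'tcp_rot': array([-1.92851162e-04,  2.29820898e-01,  9.73232775e-01, -5.33092547e-04]), 'contact_force': array([-0.54470138,  0.80830518,  0.08599999]), 'wrist_torque': array([-0.02469199,  0.01452304,  0.02956349]), 'gripper_force': 0.0, 'finger_gap': 0.9954385730721719}
scene [1.21042647 0.24142281 1.04523999]
top [ 0.45655946 -0.01554921  1.74994327]
3216 ((0.4729938209056854, -0.37863534688949585), (0.6455487012863159, 1.0814014673233032), 13.05903434753418) [ 0.0363932 -0.8506592] [0.84456944 0.19695942]
5547 [ 0.63395267 -0.67281803  0.22293632]
```

View pics/top0.png

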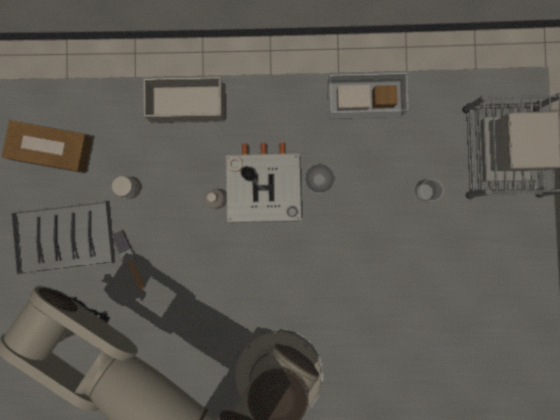

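View pics/scene0.png

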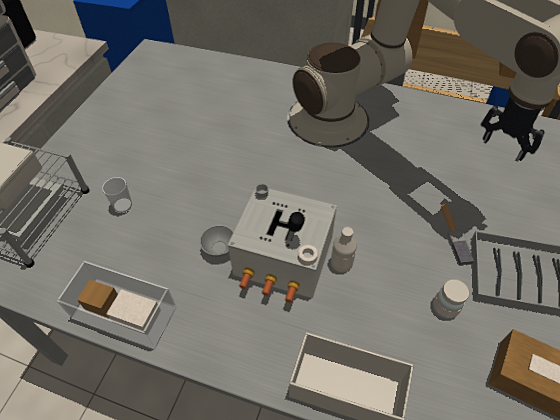

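The top view shows the selector at px (227–300, 155–221). The knob is near (248,173), in the forward left slot, the tape roll is at (235,164) and the pot at (292,211).

Run:
```python
from h import *
W=np.load("top0.npz")["W"]
S=np.zeros(W.shape[:2],bool); S[145:232,218:308]=1
m=S&(abs(W[...,2]-.144)<.006); P=W[m][:,:2].astype(np.float32)
r=cv2.minAreaRect(P); print(m.sum(),r,np.median(W[m],0))
m=S&(W[...,2]>.20)&(W[...,2]<.27); print("knob",m.sum(),np.median(W[m],0),W[m].min(0),W[m].max(0))
for n,(a,b,c,d) in dict(tape=(155,173,227,243),pot=(204,218,284,298),bottle=(185,210,203,227),bowl=(160,195,304,335)).items():
    w=W[a:b,c:d].reshape(-1,3); print(n,np.nanmedian(w[w[:,2]>np.nanmax(w[:,2])-.01],0))
W=np.load("scene0.npz")["W"]
S[:]=0;S[185:270,230:340]=1
m=S&(abs(W[...,2]-.144)<.005); P=W[m][:,:2].astype(np.float32); r=cv2.minAreaRect(P); print("scene",m.sum(),r)
m=S&(W[...,2]>.185)&(W[...,2]<.27); print("knob",m.sum(),np.median(W[m],0),W[m].min(0),W[m].max(0))
m=m&(W[...,2]>.222); print(m.sum(),W[m].mean(0))
```

```text
3646 ((0.5862481594085693, 0.03140620142221451), (0.20039653778076172, 0.22013191878795624), 0.11635385453701019) [0.57839503 0.02497646 0.14360916]
knob 167 [0.62008274 0.07062827 0.23759839] [0.60105866 0.05235253 0.20034085] [0.64223187 0.09092766 0.24967421]
tape [0.62904368 0.08798807 0.23488637]
pot [ 0.51028962 -0.05531637  0.16934233]
bottle [0.56134772 0.18754253 0.15117447]
bowl [ 0.60760396 -0.14013804  0.04745686]
scene 4913 ((0.5871684551239014, 0.031326353549957275), (0.20496563613414764, 0.22102300822734833), 0.3279854655265808)
knob 272 [0.63359967 0.07558469 0.23656668] [0.61178426 0.05295575 0.19690071] [0.64394956 0.09326642 0.24671177]
207 [0.6303756  0.07668531 0.23780922]
```

Request:
{"method": "carry_out", "body": {"plan": [[0,0,-0.02,-0.116,1],[0,0,-0.02,-0.116,1],[0,0,-0.02,-0.116,1],[0,0,0,-0.116,1],[-0.03,-0.03,0,0,1],[-0.03,-0.03,0,0,1],[-0.03,-0.03,0,0,1],[-0.03,-0.03,0,0,1],[-0.03,-0.03,0,0,1],[-0.03,-0.03,0,0,1]]}}

```text
time: 1.1
ee_pos: [0.4382, 0.3328, 0.3051]
tcp_rot: [-0.0, -0.0, 1.0, -0.0]
contact_force: [0.8, 0.1, -0.1]
finger_gap: 0.002
gripper_force: 0.0
```

Request:
{"method": "carry_out", "body": {"plan": [[-0.03,-0.026,0,0,1],[-0.03,-0.026,0,0,1],[-0.03,-0.026,0,0,1],[-0.03,-0.026,0,0,1],[-0.03,-0.026,0,0,1],[-0.03,-0.026,0,0,1],[-0.03,-0.026,0,0,1],[-0.027,-0.026,0,0,1],[0,-0.026,0,0,1],[0,-0.026,0,0,1]]}}

```text
time: 2.1
ee_pos: [0.6748, 0.073, 0.304]
tcp_rot: [-0.001, 0.0, 1.0, -0.0]
contact_force: [-0.3, -0.9, -0.3]
finger_gap: 0.002
gripper_force: 0.0
```

Run:
```python
from h import *
print(read_state()["ee_pos"])
for n in("scene","wrist"):
    d=get_image(n); W=world(d); im=d["img"][...,::-1]
    cv2.imwrite(f"pics/{n}1.png",cv2.resize(im[140:320,180:420],None,fx=2.5,fy=2.5) if n=="scene" else im)
    S=(abs(W[...,0]-.62)<.06)&(abs(W[...,1]-.06)<.06)&(W[...,2]>.195)&(W[...,2]<.256)
    print(n,S.sum(),W[S].min(0) if S.any() else 0,W[S].max(0) if S.any() else 0, W[S].mean(0))
```

```text
[0.67481067 0.07304264 0.30396825]
scene 189 [0.61420499 0.05480171 0.19698   ] [0.64394039 0.09295334 0.24576916] [0.63337967 0.07862197 0.22754114]
wrist 3854 [0.60217608 0.05155335 0.2024656 ] [0.64131446 0.09297999 0.24695622] [0.62102867 0.07287862 0.23838395]
```

View pics/scene1.png

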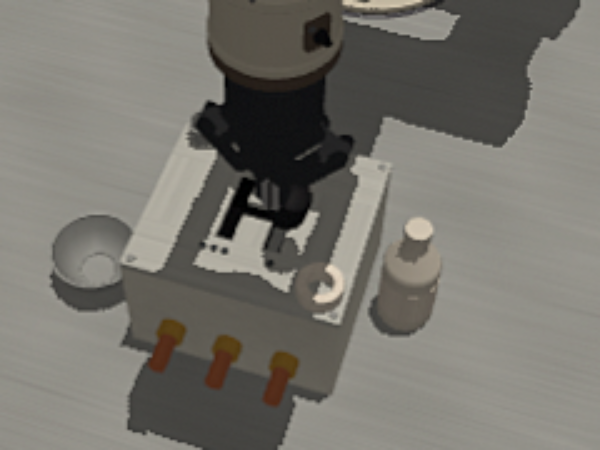

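View pics/wrist1.png

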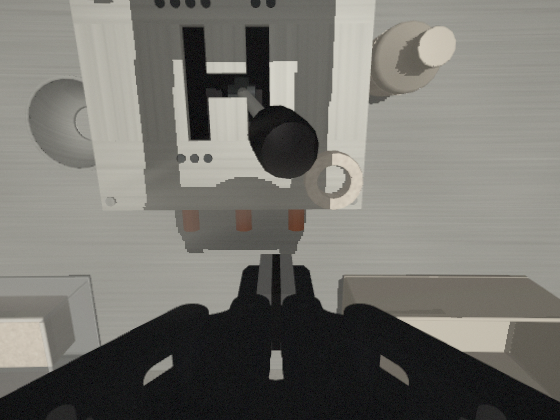

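The wrist view shows the knob at px (285,140), in slot 1. The cross passage is at row ~85 and the right lane at column ~195. The fingers are shut and forward of the knob.

Request:
{"method": "carry_out", "body": {"plan": [[0,0,0.03,0,1],[0,0,0.03,0,1],[0,0,0.026,0,1],[0.008,0,0,0,1],[0.008,0,0,0,1],[0.008,0,0,0,1],[0.008,0,0,0,1],[0.008,0,0,0,1],[0.008,0,0,0,1],[0,0,0,0,1]]}}

```text
time: 3.2
ee_pos: [0.6255, 0.0743, 0.2199]
tcp_rot: [0.0, -0.0, 1.0, -0.0]
contact_force: [1.3, -0.3, 2.1]
finger_gap: -0.001
gripper_force: 0.9
```

```bash
cat >> h.py <<'E'
def knob(ns=("wrist","scene")):
    print(read_state()["ee_pos"],read_state()["contact_force"])
    for n in ns:
        d=get_image(n); W=world(d); e=read_state()["ee_pos"]
        dark=d["img"].max(-1)<70
        S=dark&(abs(W[...,0]-.60)<.09)&(abs(W[...,1]-.03)<.09)&(W[...,2]>.236)&(W[...,2]<.256)
        S&=~((abs(W[...,0]-e[0])<.014)&(abs(W[...,1]-e[1])<.03))
        k,l,st,c=cv2.connectedComponentsWithStats(S.astype(np.uint8))
        for i in range(1,k):
            if st[i,4]>25:
                p=W[l==i]; a,b=np.percentile(p,[2,98],axis=0); print(n,st[i],"top-centre rel",(a+b)/2-[.587,.031,0],"size",b-a)
E
python3 -c "
from h import *
knob()
cv2.imwrite('pics/wrist2.png',get_image('wrist')['img'][...,::-1])"
```

```text
[0.62547485 0.07434069 0.21986018] [ 1.31282792 -0.32126105  2.13504987]
wrist [ 226  188  106  103 8376] top-centre rel [0.00818347 0.04406032 0.24306988] size [0.02989841 0.0305193  0.01086756]
wrist [242 295  17  13 150] top-centre rel [0.02416223 0.03486081 0.25223926] size [0.00145399 0.00467618 0.00568966]
wrist [293 294  17  12 142] top-centre rel [0.0240618  0.05081851 0.25205023] size [0.00141266 0.00453828 0.00557833]
```

View pics/wrist2.png

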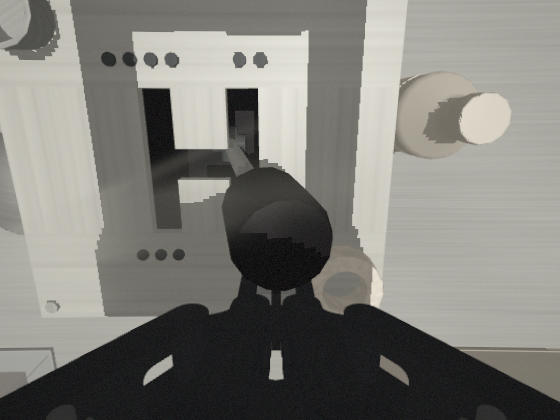

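The wrist view shows the knob top at (285,245) against the fingertips. The rod at (232,150) is just entering the cross passage (rows 150–180), with about 9 mm still to go.

Request:
{"method": "carry_out", "body": {"plan": [[0.005,0,0,0,1],[0.004,0,0,0,1],[0,0,0,0,1]]}}

```text
time: 3.65
ee_pos: [0.617, 0.0743, 0.2194]
tcp_rot: [0.0, -0.0, 1.0, -0.0]
contact_force: [1.9, 0.5, 4.1]
finger_gap: -0.0
gripper_force: 1.4
```

```bash
python3 -c "
from h import *
knob()"
```

```text
[0.61702278 0.07432858 0.21944399] [1.90795905 0.4772098  4.11869704]
wrist [ 226  190  106  103 8393] top-centre rel [1.17753905e-04 4.40526723e-02 2.43259625e-01] size [0.02918552 0.03072169 0.01082374]
wrist [242 295  17  11 132] top-centre rel [0.01551546 0.0349629  0.25189684] size [0.00133633 0.00447747 0.00537008]
wrist [293 295  17  10 129] top-centre rel [0.01556525 0.05082573 0.25173862] size [0.0010864  0.00448073 0.00542721]
wrist [169 307  11   6  30] top-centre rel [0.01724714 0.01206255 0.2546868 ] size [0.0015913  0.0024078  0.00222705]
```

Request:
{"method": "carry_out", "body": {"plan": [[-0.02,0,0,0,1],[0,0.026,0,0,1],[0,0.028,0,0,1],[0.025,0,0,0,1],[0.025,0,0,0,1],[0,0,0,0,1]]}}

```text
time: 4.35
ee_pos: [0.5851, 0.1287, 0.2192]
tcp_rot: [-0.001, -0.001, 1.0, -0.0]
contact_force: [0.3, -0.3, 0.5]
finger_gap: 0.004
gripper_force: 0.0
```

```bash
python3 -c "
from h import *
knob()
cv2.imwrite('pics/wrist3.png',get_image('wrist')['img'][...,::-1])"
```

```text
[0.58514178 0.12868402 0.21919433] [ 0.3284675  -0.29905085  0.51394409]
wrist [  73  277  136   80 4708] top-centre rel [-0.00597829  0.05038512  0.24538393] size [0.01886765 0.03839079 0.01743174]
wrist [229 294  22  18 224] top-centre rel [-0.01568512  0.08618033  0.25120688] size [0.00207771 0.00541997 0.00902614]
scene [293 200  16  13 150] top-centre rel [0.00709959 0.04477913 0.24289907] size [0.02748932 0.03081938 0.01112773]
```

View pics/wrist3.png

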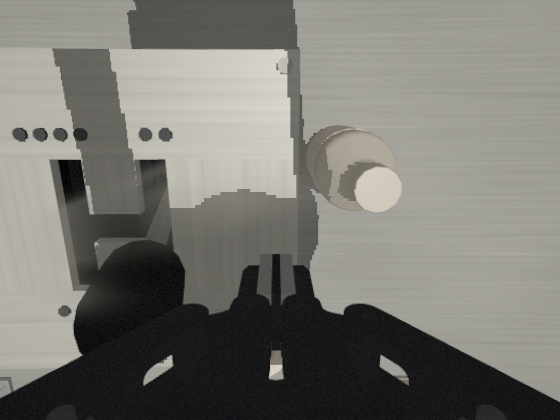

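The wrist view shows the knob at (130,290), left of the fingers in the picture and clear of them, with the bottle at (360,180) clear as well. The fingertips are on the left side of the knob, so I push right and watch the force.

Request:
{"method": "carry_out", "body": {"plan": [[-0.003,-0.012,0,0,1],[0,-0.007,0,0,1],[0,-0.006,0,0,1],[0,-0.006,0,0,1],[0,-0.004,0,0,1]]}}

```text
time: 5.0
ee_pos: [0.5913, 0.0929, 0.2212]
tcp_rot: [0.002, 0.0, 1.0, 0.0]
contact_force: [-0.4, 6.4, 21.5]
finger_gap: 0.003
gripper_force: 11.4
```

The tool is being pushed up at 21 N. The finger linkage sits about 28 mm above the TCP and is resting on the knob top, so I back off and work higher.

Request:
{"method": "carry_out", "body": {"plan": [[0,0.01,-0.01,0,1],[0,0.01,-0.01,0,1],[0,0.005,0,0,1]]}}

```text
time: 5.3
ee_pos: [0.5908, 0.1192, 0.2408]
tcp_rot: [0.001, -0.0, 1.0, 0.0]
contact_force: [-0.0, -0.3, -0.2]
finger_gap: 0.001
gripper_force: 0.0
```

```bash
python3 -c "
from h import *
knob(('scene','wrist'))
cv2.imwrite('pics/wrist4.png',get_image('wrist')['img'][...,::-1])"
```

```text
[0.59075656 0.119168   0.24082633] [-0.02122299 -0.30953415 -0.23879608]
scene [288 198  15  14 169] top-centre rel [0.00605554 0.03181508 0.24384515] size [0.02987758 0.03120997 0.01203967]
wrist [  89  242   92   89 5903] top-centre rel [-0.00038867  0.03360077  0.24392425] size [0.02951852 0.02850047 0.013089  ]
```

View pics/wrist4.png

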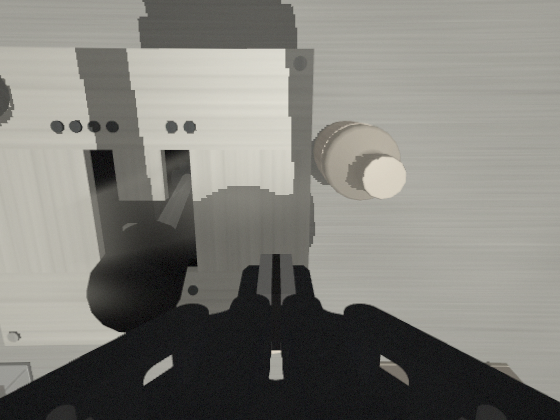

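The wrist view shows the knob top at (130,285). It has moved about 12 mm to the right and the rod is in the passage, with all else in place. I resume the push at the greater height.

Request:
{"method": "carry_out", "body": {"plan": [[0,-0.015,0,0,1],[0,-0.01,0,0,1],[0,-0.007,0,0,1],[0,-0.007,0,0,1],[0,-0.007,0,0,1],[0,-0.006,0,0,1]]}}

```text
time: 6.05
ee_pos: [0.5904, 0.0656, 0.2394]
tcp_rot: [0.0, 0.0, 1.0, -0.0]
contact_force: [-0.0, 2.7, 1.9]
finger_gap: -0.004
gripper_force: 1.3
```

Friction force only. Continuing.

Request:
{"method": "carry_out", "body": {"plan": [[0,-0.007,0,0,1],[0,-0.007,0,0,1],[0,-0.007,0,0,1],[0,-0.007,0,0,1],[0,-0.006,0,0,1],[0,-0.004,0,0,1],[0,0,0,0,1]]}}

```text
time: 6.75
ee_pos: [0.5903, 0.0278, 0.2391]
tcp_rot: [-0.0, 0.0, 1.0, -0.0]
contact_force: [-0.1, 1.1, -0.4]
finger_gap: 0.001
gripper_force: 0.7
```

```bash
python3 -c "
from h import *
knob(('scene','wrist'))"
```

```text
[0.5902708  0.02775372 0.23906268] [-0.06581839  1.12683036 -0.38887105]
scene [262 192  11  13  81] top-centre rel [ 0.00937389 -0.03635713  0.24269212] size [0.02595791 0.02499074 0.01063582]
wrist [ 157  244   75   69 2668] top-centre rel [-0.00399996 -0.0362174   0.24319846] size [0.0220525  0.02557209 0.01199657]
```

Request:
{"method": "carry_out", "body": {"plan": [[0,-0.003,0,0,1],[0,-0.003,0,0,1],[0,0,0,0,1]]}}

```text
time: 7.15
ee_pos: [0.5903, 0.022, 0.2393]
tcp_rot: [-0.0, -0.0, 1.0, -0.0]
contact_force: [-0.0, 2.2, -1.1]
finger_gap: -0.004
gripper_force: 0.9
```

Request:
{"method": "carry_out", "body": {"plan": [[0,0.02,0,0,1],[0.03,0,0,0,1],[0.027,0,0,0,1],[0,-0.027,0,0,1],[0,-0.027,0,0,1],[0,0,0,0,1]]}}

```text
time: 7.75
ee_pos: [0.5332, -0.0141, 0.2396]
tcp_rot: [0.0, 0.001, 1.0, -0.001]
contact_force: [-0.7, -0.2, -0.8]
finger_gap: 0.001
gripper_force: 0.0
```

```bash
python3 -c "
from h import *
knob(('scene','top'))
d=get_image('scene');cv2.imwrite('pics/s5.png',cv2.resize(d['img'][140:320,180:420,::-1],None,fx=2.5,fy=2.5))"
```

```text
[ 0.53323932 -0.01413926  0.2395712 ] [-0.66974077 -0.23514837 -0.79993454]
scene [260 191  15  14 161] top-centre rel [ 0.0060792  -0.0370488   0.24294872] size [0.03049463 0.03072262 0.01263377]
```

View pics/s5.png

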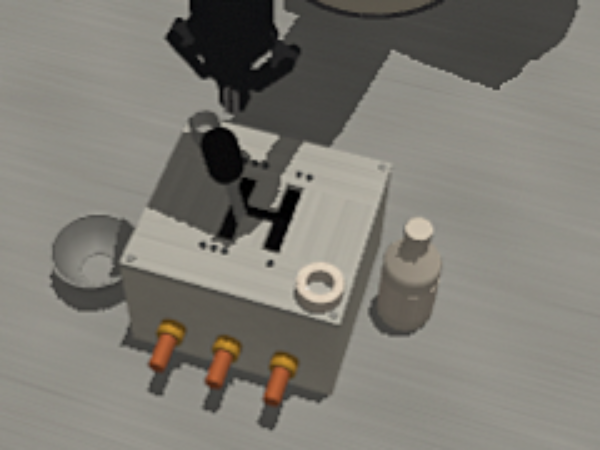

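The scene view shows the lever near the right lane, with the knob at (222,155). It may be a few mm short of the lane centre, so I go back and nudge it right until it meets the wall.

Request:
{"method": "carry_out", "body": {"plan": [[0,0.028,0,0,1],[0,0.028,0,0,1],[-0.03,0,0,0,1],[-0.027,0,0,0,1],[0,-0.015,0,0,1],[0,-0.006,0,0,1],[0,-0.002,0,0,1],[0,0,0,0,1]]}}

```text
time: 8.7
ee_pos: [0.5898, 0.0214, 0.2395]
tcp_rot: [0.0, 0.0, 1.0, 0.0]
contact_force: [-0.7, 3.3, -1.4]
finger_gap: -0.0
gripper_force: 0.7
```

Request:
{"method": "carry_out", "body": {"plan": [[0,-0.002,0,0,1],[0,-0.002,0,0,1],[0,0,0,0,1]]}}

```text
time: 9.0
ee_pos: [0.5902, 0.0172, 0.2395]
tcp_rot: [0.0, -0.0, 1.0, -0.0]
contact_force: [-0.9, 1.8, 0.5]
finger_gap: 0.006
gripper_force: 0.9
```

Request:
{"method": "carry_out", "body": {"plan": [[0,-0.002,0,0,1],[0,-0.001,0,0,1],[0,0,0,0,1]]}}

```text
time: 9.3
ee_pos: [0.5903, 0.0146, 0.2392]
tcp_rot: [-0.0, -0.0, 1.0, 0.0]
contact_force: [-0.3, 6.2, -1.0]
finger_gap: -0.002
gripper_force: 2.7
```

Request:
{"method": "carry_out", "body": {"plan": [[0,0.026,0,0,1],[0.03,0,0,0,1],[0.027,0,0,0,1],[0,-0.027,0,0,1],[0,-0.027,0,0,1],[0,0,0,0,1]]}}

```text
time: 9.9
ee_pos: [0.5332, -0.0163, 0.2395]
tcp_rot: [0.0, 0.001, 1.0, -0.001]
contact_force: [0.2, 1.0, -0.1]
finger_gap: 0.0
gripper_force: 0.0
```

```bash
python3 -c "
from h import *
knob(('scene',))"
```

```text
[ 0.53323462 -0.0162636   0.23954345] [ 0.19269854  0.96911646 -0.10318546]
scene [257 191  15  13 148] top-centre rel [ 0.00600374 -0.04418995  0.24282255] size [0.0286164  0.03076316 0.0109148 ]
```

Request:
{"method": "carry_out", "body": {"plan": [[-0.012,0.003,0.008,0,1],[-0.008,0,0,0,1],[-0.008,0,0,0,1],[-0.008,0,0,0,1],[-0.008,0,0,0,1],[-0.008,0,0,0,1],[-0.008,0,0,0,1],[0,0,0,0,1]]}}

```text
time: 10.75
ee_pos: [0.5942, -0.0107, 0.231]
tcp_rot: [-0.0, -0.0, 1.0, -0.0]
contact_force: [-1.4, 0.7, 0.6]
finger_gap: 0.003
gripper_force: 0.7
```

Request:
{"method": "carry_out", "body": {"plan": [[-0.006,0,0,0,1],[-0.006,0,0,0,1],[-0.004,0,0,0,1],[-0.003,0,0,0,1],[0,0,0,0,1]]}}

```text
time: 11.25
ee_pos: [0.6127, -0.0108, 0.2312]
tcp_rot: [0.0, -0.0, 1.0, -0.0]
contact_force: [-1.4, 0.2, -0.5]
finger_gap: 0.001
gripper_force: 0.7
```

```bash
python3 -c "
from h import *
d=get_image('scene');W=world(d)
S=(d['img'].max(-1)<70)&(abs(W[...,0]-.64)<.05)&(abs(W[...,1]+.015)<.05)&(W[...,2]>.19)&(W[...,2]<.25)
print(S.sum(),np.percentile(W[S],[2,50,98],axis=0)-[.587,.031,0])
"
```

```text
336 [[ 0.02871428 -0.05647213  0.19746775]
 [ 0.05750459 -0.03667111  0.23343988]
 [ 0.07186937 -0.02238851  0.24736094]]
```

Still only friction. I inch forward to the stop.

Request:
{"method": "carry_out", "body": {"plan": [[-0.002,0,0,0,1],[-0.002,0,0,0,1],[-0.002,0,0,0,1],[0,0,0,0,1]]}}

```text
time: 11.7
ee_pos: [0.6179, -0.0107, 0.231]
tcp_rot: [-0.001, -0.0, 1.0, 0.0]
contact_force: [-8.8, 0.6, 0.0]
finger_gap: 0.001
gripper_force: 4.2
```

Request:
{"method": "carry_out", "body": {"plan": [[-0.0015,0,0,0,1],[0,0,0,0,1]]}}

```text
time: 11.9
ee_pos: [0.6187, -0.0106, 0.2309]
tcp_rot: [-0.002, -0.0, 1.0, 0.0]
contact_force: [-14.6, 0.6, 1.1]
finger_gap: -0.001
gripper_force: 7.5
```

The force is rising at the predicted end position, so the lever is home. I back away and check.

Request:
{"method": "carry_out", "body": {"plan": [[0.02,0,0,0,1],[0.03,0,0,0,1],[0.03,0,-0.02,0,1],[0.04,0,-0.03,0,1],[0.04,0,-0.03,0,1],[0,0,0,0,1],[0,0,0,0,1]]}}

```text
time: 12.6
ee_pos: [0.46, -0.0108, 0.3124]
tcp_rot: [0.002, 0.0, 1.0, -0.0]
contact_force: [0.3, -0.1, -1.2]
finger_gap: 0.0
gripper_force: 0.0
```

```bash
python3 -c "
from h import *
knob(('scene','top'))
d=get_image('scene');cv2.imwrite('pics/s6.png',cv2.resize(d['img'][140:320,180:420,::-1],None,fx=2.5,fy=2.5))
W=world(d)
S=(d['img'].max(-1)<70)&(abs(W[...,0]-.64)<.06)&(abs(W[...,1]+.015)<.05)&(W[...,2]>.19)&(W[...,2]<.25)
print(S.sum(),np.percentile(W[S],[2,50,98],axis=0)-[.587,.031,0])
"
```

```text
[ 0.45998    -0.01083256  0.31241316] [ 0.26658727 -0.14394762 -1.176997  ]
scene [253 211  10  10  67] top-centre rel [ 0.05982252 -0.04128618  0.23858752] size [0.02323635 0.02111582 0.00474818]
top [273 162  10   8  32] top-centre rel [ 0.05292436 -0.04405994  0.24042742] size [0.01853312 0.02183265 0.00854406]
265 [[ 0.0476007  -0.0569081   0.19650399]
 [ 0.06464628 -0.03654538  0.23080831]
 [ 0.07713926 -0.02250994  0.24002658]]
```

View pics/s6.png

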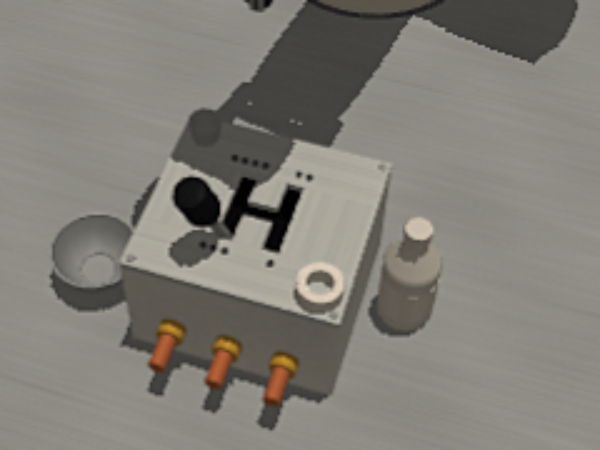

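The lever rod is at the end of the right forward slot, by the three pips at (212,247). The bystanders are where they were and the hand is clear.

```bash
python3 -c "
from h import *
print(finish_job())"
```

```text
the job is handed in; nothing more can be done
None
```

The lever is fully home in slot 3, pushed without gripping, the bystanders I could see are where they were, the hand is clear and the job is handed in at about 13 s; one slip on the way, when the finger linkage briefly rested on the knob top at about 22 N, under the 35 N limit.

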